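Hook and snap the missing filter cover onto a bench photometer

TASK

The two photometers need one filter cover each, one blue and one amber; the blue one is already on, so fit the amber cover to the open unit: hook its tongues under the lip at a tilt, then swing it down and press until the catch snaps over it and it lies flush. Leave the spare blue cover and everything else on the bench where it is, and let go of the cover at the end.

Things in the scene. Friction and masses are not known exactly. Their poses are not given: they have to be found in the camera images.
- open_unit: white photometer, blue foot, fixed to the bench, its bay OPEN (dark plate, lens). x -95 to 99 mm, 130 wide. Origin: on the bench under the bay's middle; x runs from the lip (robot side) to the spring catch, z up. In this frame, mm: the cover rests on a surface at z 50, x -35 on; seated, its plate centre is at x 0, y 0. Bay 90 wide (y +-45); side walls and far wall (x 62) top out at z 58.
- lip (a point): open unit: middle of the free lower edge of the blue lip (unit frame x -62, z 55.5 mm), axes as the unit's. The lip is full width, 6 mm thick, and covers a slot that runs back to a wall at unit x -72.5. From there to x -35 the floor is sunk to z 36, so that the tongues can dip in at a tilt
- roller (a point): open unit: centre of the catch's steel roller (unit frame x 60.5, z 64.5 mm; axes as the unit's; 14 dia, 30 wide along y). It overhangs the bay's far edge, back to x 53.5; grey housing behind it x 63 to 97, up to z 76. A cover hooked and let go rests on the roller at about 0.2 rad tilt; 4 to 6 N down on its far end rolls it past, and the roller snaps back over its edge
- filled_unit: the other photometer, the same as the open one, fixed, frame alike, but its bay already holds its blue cover; the white rib on that cover reaches z 88 mm. Leave alone
- catch (a joint): the open unit's roller catch: 0 m sprung out over the bay (at rest), grows to 0.009 as it is pushed away from the bay; spring force 5 N at 0, plus 0.5 N per mm
- amber_rib (a point): loose orange (amber) filter cover, 110 to 225 g, lying flat: plate 118 x 84 x 8 mm; white grip rib on top, 50 long (cover x), 16 wide, 30 high. Point: rib centre, 23 mm above the underside, 5 mm to the tongue side of the plate's centre. x runs from the tongued edge to the far edge, z up. Two black tongues (20 wide at y +-26, 4 thick, flush with the underside) stand 12 mm out of the -x edge
- amber_tongue (a point): amber cover: middle of the line across the two tongue tips, half-way through their thickness (71 mm to -x of the plate's centre, 2 mm above the underside); axes as the cover's
- amber_far (a point): amber cover: middle of the top of its far edge (59 mm to +x of the plate's centre, 8 mm above the underside); axes as the cover's
- blue_rib (a point): spare blue filter cover, same shape and point as the amber one; a duplicate, to be left lying
- amber_bottle_mid (a point): bystander: brown reagent bottle, 60 mm diameter, 135 mm tall, black cap; point half-way up
- beaker_mid (a point): bystander: glass beaker, 68 mm diameter, 90 mm tall; point half-way up
- vial_mid (a point): bystander: small brown vial bottle with a white cap, 44 mm diameter, 85 mm tall; point half-way up
- dish_mid (a point): bystander: white lidded dish, 56 mm diameter, 32 mm tall; point half-way up
- flask_mid (a point): bystander: green conical flask, 84 mm diameter foot, 126 mm tall; point 60 mm up
- white_jar_mid (a point): bystander: white jar, 72 mm diameter, 85 mm tall; point half-way up

How it is judged:
On the way:
1. the amber cover's tongues are under the open unit's lip (tips at least 2 mm in) while the cover is still tilted more than 0.08 rad (x of amber_tongue in the frame of open_unit between -0.078 and -0.0645 m and y of amber_tongue in the frame of open_unit between -0.012 and 0.012 m and z of amber_tongue in the frame of open_unit between 0.034 and 0.056 m and angle between amber_rib's own z axis and vertical between 0.08 and 1.2 rad), for 0.2 s.
At the end, for the whole second after the job is handed in: Amber cover in the open bay: tongue tips at least 2 mm under the lip and within 12 mm of its middle, far edge within 3.5 mm of flush, parallel to the unit within 0.04 rad, catch sprung back to under 5 mm; spare blue cover within 25 mm of where it lay (x of amber_tongue in the frame of open_unit between -0.078 and -0.0645 m and y of amber_tongue in the frame of open_unit between -0.012 and 0.012 m and z of amber_tongue in the frame of open_unit between 0.034 and 0.056 m and z of amber_far in the frame of open_unit between 0.055 and 0.0615 m and angle between the z axis of amber_rib and the z axis of open_unit, either way round below 0.04 rad and value of joint catch below 0.005 m and distance of blue_rib from where it was at the start of the episode below 0.025 m); the robot touches nothing.
It fails at once if the spare blue cover is moved more than 25 mm (distance of blue_rib from where it was at the start of the episode above 0.025 m).
It fails at once if a bystander (bottle, beaker, vial, dish, flask or jar) is moved more than 30 mm (distance of any of amber_bottle_mid, beaker_mid, vial_mid, dish_mid, flask_mid, white_jar_mid from where it was at the start of the episode above 0.03 m).
It also fails if it takes over 48 s, if anything falls off the work surface, if the arm or the gripper's body presses on something with over 40 N, if the wrist force passes 120 N, or if a joint passes its speed limit or range.

ROBOT

A 7-joint arm with a two-finger parallel gripper is mounted at the origin on the work surface. World frame = base frame: x ahead of the robot, y to its left, z up, the work surface at z = 0. Lengths are in m, angles in rad, forces in N, time in s.
With the tool pointing down it reaches from about 0.4 to 0.75 m from the base axis. Payload 19.5 kg.
Tool frame: the origin (TCP) lies at the very end of the fingers, on their centre line; the grasp point (between the pads) lies 19 mm behind it; z points along the fingers, x is the direction in which the jaws open and shut, and the axes are right-handed (so a half turn about z gives the same grasp; the last joint's range is limited). The gripper opens to 85 mm and grips with 20 to 120 N. Pads are 22 mm wide; open, the fingers measure 114 mm over their backs; the gripper's body (76 mm by 85 mm) begins 54 mm behind the grasp point. The pads swing forward as they close: fully open they stand 13 mm farther back than shut.
Start: joints at [1.278, 0.707, -0.028, 1.485, 0.022, 0.951, -0.075], TCP at [0.143, -0.557, 0.231] pointing down, gripper open.
Joint ranges: [-2.71, 2.71], [-0.32, 2.16], [-1.57, 1.52], [0, 2.45], [-1.46, 4.6], [0, 2.02], [-2.83, 2.83]. Speed limits (rad/s): [1.89, 1.89, 2.57, 2.57, 3.01, 3.01, 3.01].

INTERFACE

Orientations are given as [roll, pitch, yaw] about the fixed x, y, z axes, in that order (R = Rz(yaw) Ry(pitch) Rx(roll)).
In Python, from station import ctrl gives the robot as it stands.
- The arm moves only by the shell command python3 -m creep 'ROWS' [OPENING]. ROWS is JSON, a list of rows, each an object of numbers: "dx", "dy", "dz": the shift along the tool's x, y, z in mm; "twist": the turn about the tool's z in rad. In form: [{"dx": .., "dy": .., "dz": .., "twist": ..}, ...]. A call has 1 to 5 rows; each row is the pose to reach, as a shift and turn from the pose commanded when the call began, along the tool's axes at that moment; what a row does not reach only later rows make up. A row lasts 1/10 s, in which the tool goes at most 50 mm and 8.59 degrees, less where a joint would pass 70% of its speed; a pose out of reach is approached as far as the arm can. A call with a gripper value outside its range is refused whole. OPENING is the finger opening in mm, from 0 to 85.4, set as the call begins (- or left out, the last holds). The fingers move at their own pace and stop on an object; the grip force is fixed at half the most. Time passes only in rows, so rows that repeat a pose let the fingers close. It gives the time, the measured TCP pose, the force and the opening at its end, in the units of the state.
- ctrl.sense(): the state, without advancing time (a new reading comes with each control period).
- ctrl.camera(name): name is "side" or "top" or "wrist"; returns a dict with "img" (480x640x3 uint8, red, green, blue), "camera_matrix" (3x3 intrinsics, pixels), "dist" ([k1, k2, p1, p2, k3] as OpenCV has them; the pictures are not rectified), "T" (4x4, takes a point from camera to world coordinates); the wrist camera has in their place "tool_from_camera" (4x4, takes a point from camera to tool coordinates, whose origin is the TCP and whose axes are the tool frame's). Camera axes: x right, y down, z forward; pixel columns grow to the right and rows downward; lengths in m; the calibration is good to about 2 mm. A picture is of the moment at which its call begins: read the wrist's pose just before it. There is no depth.
- ctrl.finish_job(): hands the job in, once; it reports no verdict.
The state is a dict: "time_s": time; "joint_positions": joint angles; "joint_velocities": joint speeds; "effort": joint torques, N m; "tool_pos": TCP position; "tool_rot": TCP orientation; "wrist_force": force on the tool from outside, world axes, zero at the start; "torque": the same for the moment, N m; "width": finger opening in m.
Only numpy, scipy, OpenCV 4.12 (cv2) and the standard library are available. Lean on these libraries where they do the work, as an engineer would, in place of code of your own. Each camera call takes 0.05 s, during which the arm holds its last target.

## Working session

There is one attempt and no reset: what is moved stays moved. The work goes in short steps, Python scripts to look and compute and a shell command to move; the robot and the scene stay as the last step left them, time stands still between calls to the robot, and variables do not carry over. Pictures are saved under pics/ and viewed, and the job is handed in when it is done.

```bash
ls; mkdir -p pics
cat > h.py <<'E'
import numpy as np, cv2
from scipy.spatial.transform import Rotation as R
from station import ctrl
def T_tool(s):
    T=np.eye(4); T[:3,:3]=R.from_euler('xyz',s['tool_rot']).as_matrix(); T[:3,3]=s['tool_pos']; return T
def cam(n):
    s=ctrl.sense(); c=ctrl.camera(n)
    T=np.array(c['T']) if 'T' in c else T_tool(s)@np.array(c['tool_from_camera'])
    return c['img'],np.array(c['camera_matrix']),np.array(c['dist']),T
def ray(px,K,d,T):
    u=cv2.undistortPoints(np.array(px,float).reshape(-1,1,2),K,d).reshape(-1,2)
    v=np.c_[u,np.ones(len(u))]@T[:3,:3].T
    return T[:3,3],v
def onz(px,z,K,d,T):
    o,v=ray(px,K,d,T); return o+v*((z-o[2])/v[:,2])[:,None]
def proj(P,K,d,T):
    Ti=np.linalg.inv(T); return cv2.projectPoints(np.array(P,float).reshape(-1,1,3),cv2.Rodrigues(Ti[:3,:3])[0],Ti[:3,3],K,d)[0].reshape(-1,2)
def save(n,img): cv2.imwrite('pics/'+n+'.png',img[:,:,::-1])
def load(n):
    z=np.load(n+'.npz'); return z['img'],z['K'],z['d'],z['T']
def snap(n,f):
    i,K,d,T=cam(n); save(f,i); np.savez(f,img=i,K=K,d=d,T=T); return i,K,d,T
E
python3 - <<'E'
from h import *
for n in ['side','top','wrist']:
    i,K,d,T=snap(n,n+'0'); print(n,K[0,0],d,T.round(3).tolist())
print(ctrl.sense())
E
```

```text
pics
side 596.1234969039505 [-0.09099366  0.          0.          0.          0.        ] [[-0.987, -0.114, 0.111, 0.41], [-0.158, 0.636, -0.755, 1.023], [0.015, -0.763, -0.646, 0.953], [0.0, 0.0, 0.0, 1.0]]
top 486.14059925063566 [-0.11319878  0.          0.          0.          0.        ] [[-0.125, -0.971, 0.204, 0.311], [-0.992, 0.122, -0.031, 0.015], [0.005, -0.207, -0.978, 1.161], [0.0, 0.0, 0.0, 1.0]]
wrist 416.26528720001664 [0.00197364 0.         0.         0.         0.        ] [[0.247, -0.931, -0.269, 0.21], [-0.969, -0.238, -0.068, -0.54], [-0.001, 0.277, -0.961, 0.373], [0.0, 0.0, 0.0, 1.0]]
{'time_s': 0.15, 'joint_positions': array([ 1.2782624 ,  0.70696437, -0.02760398,  1.48486399,  0.02199848,
        0.95093468, -0.07549254]), 'joint_velocities': array([ 0.00139069, -0.00112141, -0.00022617, -0.0014641 ,  0.00089604,
        0.00192519, -0.00026083]), 'effort': array([ 1.98932619e-03, -8.83302712e+01,  1.23501018e+00, -2.36194164e+01,
        1.69767853e-02,  5.28087578e-03,  4.57350680e-06]), 'tool_pos': array([ 0.14266805, -0.55681229,  0.230939  ]), 'tool_rot': array([ 3.14156113e+00,  8.67366575e-04, -1.31996806e+00]), 'wrist_force': array([-0.50625614,  0.54756867,  0.34094142]), 'torque': array([-0.06740747,  0.04169024, -0.00838427]), 'width': 0.08530507218756632}
```

View pics/top0.png

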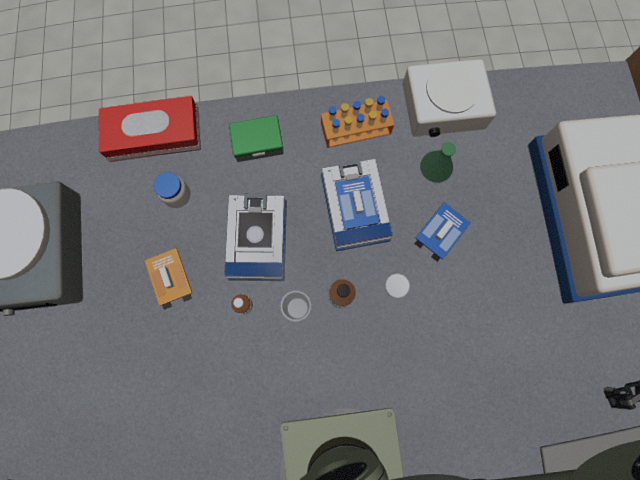

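View pics/side0.png

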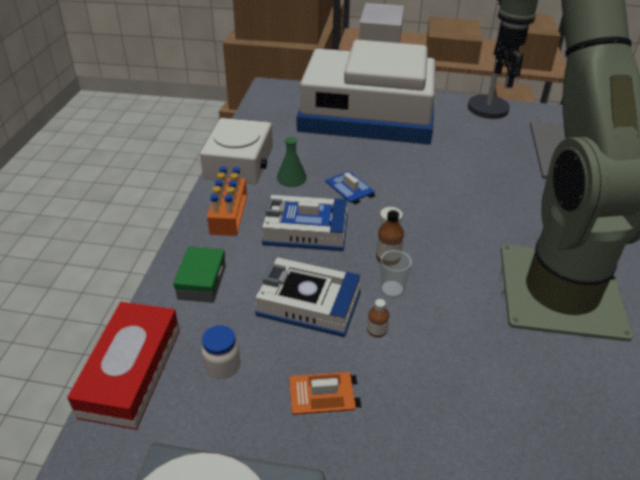

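View pics/wrist0.png

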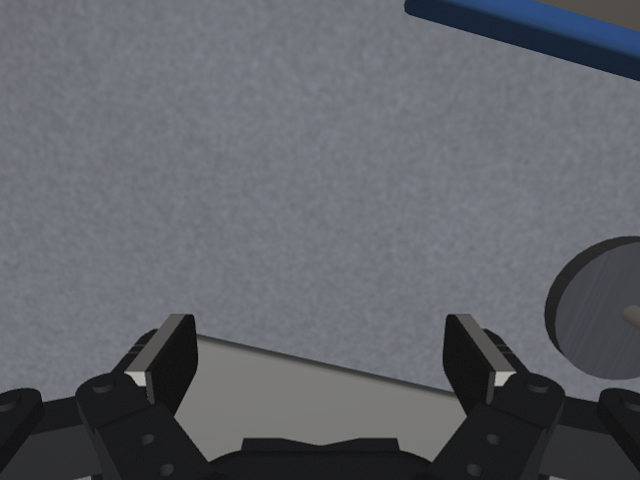

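The top view shows the amber cover at about (168,278) with its tongues toward the robot, and the open unit at about (256,235) with its lip toward the robot. The jar is at (170,190) and the vial at (241,303). The tool always points down, so the cover must be tilted inside the grip by levering its far edge on something fixed.

Run:
```python
from h import *
for n,c in [('top0',(150,150,330,330)),('side0',(170,170,420,420))]:
    i,K,d,T=load(n); hsv=cv2.cvtColor(i,cv2.COLOR_RGB2HSV)
    H,S,V=cv2.split(hsv)
    m=((H>5)&(H<22)&(S>150)&(V>110)).astype(np.uint8)
    nl,l,st,ce=cv2.connectedComponentsWithStats(m)
    for k in range(1,nl):
        if st[k,4]>300:
            cnt=cv2.findContours((l==k).astype(np.uint8),0,2)[0][0]
            r=cv2.minAreaRect(cnt); b=cv2.boxPoints(r)
            print(n,'amber',st[k],r,onz(b,.008,K,d,T).round(4).tolist())
    b=((H>100)&(H<125)&(S>130)&(V>50)).astype(np.uint8)
    nl,l,st,ce=cv2.connectedComponentsWithStats(b)
    for k in range(1,nl):
        if st[k,4]>100: print(n,'blue',st[k],ce[k].round(1))
i,K,d,T=load('top0')
for nm,c in [('a',(130,150,320,320))]:
    x0,y0,x1,y1=c; save('topcrop',cv2.resize(i[y0:y1,x0:x1],None,fx=4,fy=4,interpolation=cv2.INTER_CUBIC)[:600,:800])
i,K,d,T=load('side0'); save('sidecrop',cv2.resize(i[240:430,190:390],None,fx=3.9,fy=3,interpolation=cv2.INTER_CUBIC))
```

```text
top0 amber [ 321  102   73   45 1229] ((357.5270690917969, 123.12455749511719), (33.60636901855469, 68.95466613769531), 77.73522186279297) [[0.8702, -0.056, 0.008], [0.8908, -0.2358, 0.008], [0.797, -0.2391, 0.008], [0.7778, -0.0626, 0.008]]
top0 blue [ 534  136  106  166 1567] [563.1 235.9]
top0 blue [154 173  27  25 523] [167.  184.9]
top0 blue [ 336  176   56   69 1356] [359.9 219.5]
top0 blue [416 203  54  56 722] [441.2 231.6]
top0 blue [225 262  46  14 513] [245.6 269. ]
side0 amber [208 179  38  52 625] ((228.54718017578125, 201.08489990234375), (32.142364501953125, 50.96076202392578), 15.945395469665527) [[0.8653, -0.0952, 0.008], [0.8933, -0.3148, 0.008], [0.7967, -0.2879, 0.008], [0.7789, -0.0749, 0.008]]
side0 amber [ 290  373   66   41 1573] ((322.31854248046875, 392.55047607421875), (37.4898796081543, 63.197227478027344), 85.76361083984375) [[0.5637, 0.3374, 0.008], [0.4449, 0.3057, 0.008], [0.4298, 0.3896, 0.008], [0.5424, 0.4189, 0.008]]
side0 blue [ 298  112  135   31 2074] [367.6 128. ]
side0 blue [316 174  58  58 898] [339.6 206.3]
side0 blue [282 202  18  21 136] [289.3 213.7]
side0 blue [263 242  80   8 216] [303.7 245.5]
side0 blue [331 273  28  44 598] [345.  294.5]
side0 blue [256 312  89  24 281] [300.8 323.8]
side0 blue [202 325  33  29 735] [218.3 339.2]
```

View pics/topcrop.png

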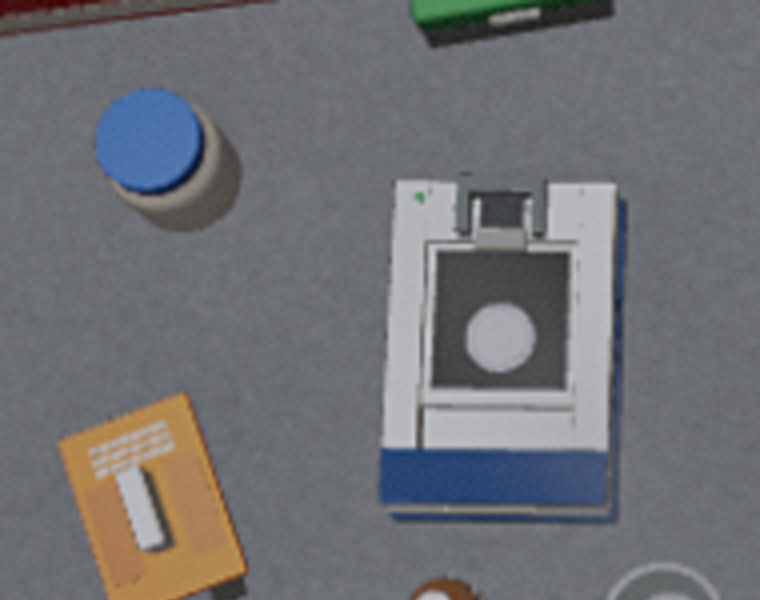

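```bash
cat >> h.py <<'E'
def plan(pos,yaw=None):
    s=ctrl.sense(); T=T_tool(s); d=T[:3,:3].T@(np.array(pos)-T[:3,3])*1000
    tw=0
    if yaw is not None:
        tw=-(yaw-s['tool_rot'][2]); tw=(tw+np.pi/2)%np.pi-np.pi/2
    print('t',round(s['time_s'],2),'tcp',s['tool_pos'].round(4),'rot',s['tool_rot'].round(3),'d',d.round(1),'twist',round(tw,3),'F',s['wrist_force'].round(1),'w',round(s['width'],4),'q',s['joint_positions'].round(2))
E
python3 -c "
from h import *
plan([.45,-.30,.231])"
```

```text
t 0.15 tcp [ 0.1427 -0.5568  0.2309] rot [ 3.142e+00  1.000e-03 -1.320e+00] d [-1.725e+02 -3.615e+02  1.000e-01] twist 0 F [-0.5  0.5  0.3] w 0.0853 q [ 1.28  0.71 -0.03  1.48  0.02  0.95 -0.08]
```

```bash
python3 -m creep '[{"dx":-172,"dy":-361,"dz":0},{"dx":-172,"dy":-361,"dz":0},{"dx":-172,"dy":-361,"dz":0},{"dx":-172,"dy":-361,"dz":0},{"dx":-172,"dy":-361,"dz":0}]'; python3 -c "
from h import *
plan([.46,-.10,.231]); plan([.45,.32,.231])"
```

```text
t 0.15 tcp [ 0.1427 -0.5568  0.2309] rot [ 3.142e+00  1.000e-03 -1.320e+00] d [-3.638e+02 -4.208e+02  2.000e-01] twist 0 F [-0.5  0.5  0.3] w 0.0853 q [ 1.28  0.71 -0.03  1.48  0.02  0.95 -0.08]
t 0.15 tcp [ 0.1427 -0.5568  0.2309] rot [ 3.142e+00  1.000e-03 -1.320e+00] d [-7.731e+02 -5.153e+02  6.000e-01] twist 0 F [-0.5  0.5  0.3] w 0.0853 q [ 1.28  0.71 -0.03  1.48  0.02  0.95 -0.08]invalid input
```

```bash
python3 -m creep '[{"dx":-35,"dy":-36,"dz":0,"twist":0},{"dx":-70,"dy":-72,"dz":0,"twist":0},{"dx":-103,"dy":-108,"dz":0,"twist":0},{"dx":-138,"dy":-144,"dz":0,"twist":0},{"dx":-172,"dy":-180,"dz":0,"twist":0}]'
```

```text
time_s: 0.65
tool_pos: [0.2749, -0.3439, 0.2313]
tool_rot: [-3.141, 0.0, -1.32]
wrist_force: [1.3, -0.8, -0.1]
width: 0.0852
```

```bash
python3 -c "
from h import *
plan([.43,-.15,.231])"; python3 -m creep '[{"dx":-150,"dy":-200,"dz":0,"twist":0},{"dx":-150,"dy":-200,"dz":0,"twist":0},{"dx":-150,"dy":-200,"dz":0,"twist":0},{"dx":-150,"dy":-200,"dz":0,"twist":0},{"dx":-150,"dy":-200,"dz":0,"twist":0}]';python3 -c "
from h import *
plan([.45,.32,.231])"
```

```text
t 0.65 tcp [ 0.2749 -0.3439  0.2313] rot [-3.141  0.    -1.32 ] d [-149.4 -198.3    0.3] twist 0 F [ 1.3 -0.8 -0.1] w 0.0852 q [ 0.82  0.52  0.01  1.95 -0.    0.68 -0.49]
time_s: 1.15
tool_pos: [0.4319, -0.1488, 0.2313]
tool_rot: [-3.142, 0.0, -1.32]
wrist_force: [0.4, -1.9, 0.7]
width: 0.0857
t 1.15 tcp [ 0.4319 -0.1488  0.2313] rot [-3.142  0.    -1.32 ] d [-4.497e+02 -1.339e+02  4.000e-01] twist 0 F [ 0.4 -1.9  0.7] w 0.0857 q [ 0.23  0.54  0.06  1.9  -0.05  0.71 -1.01]
```

```bash
python3 -m creep '[{"dx":-240,"dy":-40,"dz":0,"twist":0},{"dx":-240,"dy":-40,"dz":0,"twist":0},{"dx":-240,"dy":-40,"dz":0,"twist":0},{"dx":-240,"dy":-40,"dz":0,"twist":0},{"dx":-240,"dy":-40,"dz":0,"twist":0}]';python3 -m creep '[{"dx":-230,"dy":-60,"dz":0,"twist":0},{"dx":-230,"dy":-60,"dz":0,"twist":0},{"dx":-230,"dy":-60,"dz":0,"twist":0},{"dx":-230,"dy":-60,"dz":0,"twist":0},{"dx":-230,"dy":-60,"dz":0,"twist":0}]';python3 -c "
from h import *
plan([.42,.34,.231]); snap('wrist','w1')"
```

```text
time_s: 1.65
tool_pos: [0.4094, 0.0941, 0.2313]
tool_rot: [-3.142, 0.0, -1.319]
wrist_force: [0.7, -0.2, -0.5]
width: 0.0853
time_s: 2.15
tool_pos: [0.4102, 0.3325, 0.2312]
tool_rot: [3.141, 0.001, -1.318]
wrist_force: [0.1, -1.4, 0.1]
width: 0.0855
t 2.15 tcp [0.4102 0.3325 0.2312] rot [ 3.141e+00  1.000e-03 -1.318e+00] d [ -4.8 -11.3   0.2] twist 0 F [ 0.1 -1.4  0.1] w 0.0855 q [-0.83  0.64  0.16  1.66 -0.13  0.85 -1.93]
```

View pics/w1.png

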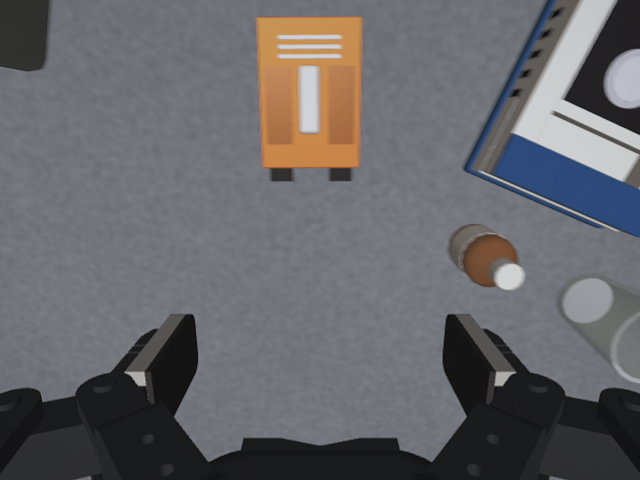

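The wrist view shows the whole amber cover (plate corners roughly (257,17) to (359,167), rib top (310,100)). It is nearly square to the jaws. I'll measure it and also the open unit.

Run:
```python
from h import *
i,K,d,T=load('w1'); H,S,V=cv2.split(cv2.cvtColor(i,cv2.COLOR_RGB2HSV))
m=((H>5)&(H<22)&(S>120)&(V>110)).astype(np.uint8); m[200:]=0
m=cv2.morphologyEx(m,cv2.MORPH_CLOSE,np.ones((25,25)))
c=max(cv2.findContours(m,0,2)[0],key=cv2.contourArea)
b=cv2.approxPolyDP(c,8,True).reshape(-1,2); print(b.tolist())
P=onz(b,.008,K,d,T); print(P.round(4).tolist(), 'ctr',P.mean(0).round(4))
# rib top white
w=((S<60)&(V>150)).astype(np.uint8); w[:60]=0;w[150:]=0;w[:,:290]=0;w[:,330:]=0
c=max(cv2.findContours(w,0,2)[0],key=cv2.contourArea); r=cv2.minAreaRect(c); print(r)
q=onz(cv2.boxPoints(r),.038,K,d,T); print(q.round(4).tolist(),q.mean(0).round(4))
```

```text
[[259, 17], [264, 167], [357, 166], [360, 17]]
[[0.5456, 0.4169, 0.008], [0.4325, 0.3882, 0.008], [0.4534, 0.3104, 0.008], [0.5655, 0.3397, 0.008]] ctr [0.4992 0.3638 0.008 ]
((308.5, 99.0), (68.0, 19.0), 90.0)
[[0.5161, 0.3758, 0.038], [0.5196, 0.362, 0.038], [0.4722, 0.3499, 0.038], [0.4685, 0.3642, 0.038]] [0.4941 0.363  0.038 ]
```

```bash
python3 -c "
from h import *
plan([.494,.363,.013],-1.317)"
```

```text
t 2.2 tcp [0.4092 0.3377 0.2307] rot [ 3.141e+00  3.000e-03 -1.313e+00] d [ -2.1 -88.5 217.7] twist 0.004 F [-6.2  7.2 -2. ] w 0.0852 q [-0.83  0.65  0.16  1.65 -0.13  0.85 -1.94]
```

```bash
python3 -m creep '[{"dx":0,"dy":0,"dz":0,"twist":0},{"dx":0,"dy":0,"dz":0,"twist":0}]' -
python3 - <<'E'
from h import *
i,K,d,T=snap('wrist','w2'); H,S,V=cv2.split(cv2.cvtColor(i,cv2.COLOR_RGB2HSV))
m=((H>5)&(H<22)&(S>120)&(V>110)).astype(np.uint8); m[200:]=0
m=cv2.morphologyEx(m,cv2.MORPH_CLOSE,np.ones((25,25)))
c=max(cv2.findContours(m,0,2)[0],key=cv2.contourArea)
b=cv2.approxPolyDP(c,8,True).reshape(-1,2); print(b.tolist())
P=onz(b,.008,K,d,T); print(P.round(4).tolist(), 'ctr',P.mean(0).round(4))
w=((S<60)&(V>150)).astype(np.uint8); w[:60]=0;w[150:]=0;w[:,:290]=0;w[:,345:]=0
c=max(cv2.findContours(w,0,2)[0],key=cv2.contourArea); r=cv2.minAreaRect(c); print(r)
q=onz(cv2.boxPoints(r),.038,K,d,T); print(q.round(4).tolist(),q.mean(0).round(4))
plan([.494,.363,.013],-1.317)
E
```

```text
time_s: 2.4
tool_pos: [0.4112, 0.3286, 0.2312]
tool_rot: [3.141, -0.001, -1.32]
wrist_force: [0.8, 0.2, -1.0]
width: 0.0854
[[253, 18], [260, 167], [354, 167], [357, 17]]
[[0.5449, 0.4168, 0.008], [0.4327, 0.3873, 0.008], [0.4528, 0.3084, 0.008], [0.5659, 0.3374, 0.008]] ctr [0.4991 0.3625 0.008 ]
((304.5, 99.5), (67.0, 19.0), 90.0)
[[0.5157, 0.3741, 0.038], [0.5192, 0.3603, 0.038], [0.4724, 0.3486, 0.038], [0.4688, 0.363, 0.038]] [0.4941 0.3615 0.038 ]
t 2.45 tcp [0.4114 0.3283 0.2314] rot [ 3.141 -0.    -1.321] d [-13.3 -88.7 218.3] twist -0.004 F [ 0.1 -0.3  0.3] w 0.0854 q [-0.82  0.64  0.16  1.67 -0.13  0.85 -1.93]
```

```bash
python3 -m creep '[{"dx":-6,"dy":-40,"dz":20,"twist":0},{"dx":-12,"dy":-88,"dz":50,"twist":0},{"dx":-12,"dy":-88,"dz":100,"twist":0},{"dx":-12,"dy":-88,"dz":140,"twist":0},{"dx":-12,"dy":-88,"dz":170,"twist":0}]' 45; python3 -m creep '[{"dx":0,"dy":0,"dz":0,"twist":0},{"dx":0,"dy":0,"dz":0,"twist":0}]' -;  python3 -c "
from h import *
plan([.494,.3615,.013],-1.317);snap('wrist','w3')"
```

```text
time_s: 2.95
tool_pos: [0.4933, 0.3609, 0.0586]
tool_rot: [3.139, -0.001, -1.322]
wrist_force: [0.5, 1.0, -0.5]
width: 0.0449
time_s: 3.15
tool_pos: [0.4941, 0.3623, 0.0625]
tool_rot: [-3.141, 0.0, -1.321]
wrist_force: [0.0, -0.4, 0.7]
width: 0.0451
t 3.15 tcp [0.4941 0.3623 0.0625] rot [-3.141  0.    -1.321] d [ 0.7  0.3 49.5] twist -0.004 F [ 0.  -0.4  0.7] w 0.0451 q [-0.74  0.99  0.11  1.5  -0.16  0.66 -1.87]
```

View pics/w3.png

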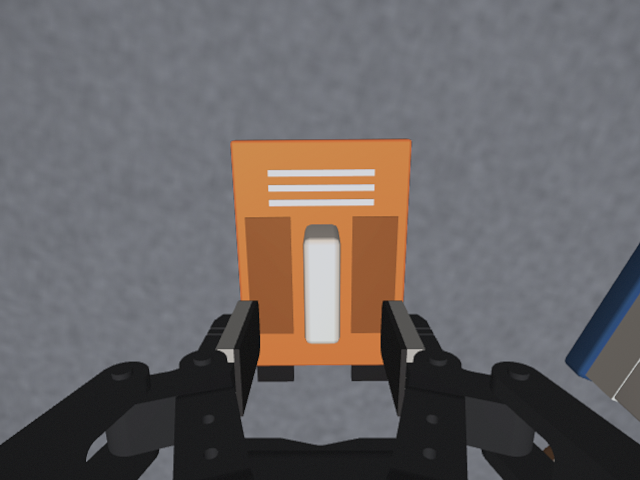

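The jaws straddle the rib (top at (322,290)), centred. Going down to grip.

```bash
python3 -m creep '[{"dx":0,"dy":0,"dz":25,"twist":0},{"dx":0,"dy":0,"dz":49,"twist":0},{"dx":0,"dy":0,"dz":49,"twist":0}]' -;python3 -m creep '[{"dx":0,"dy":0,"dz":0,"twist":0},{"dx":0,"dy":0,"dz":0,"twist":0},{"dx":0,"dy":0,"dz":0,"twist":0},{"dx":0,"dy":0,"dz":0,"twist":0},{"dx":0,"dy":0,"dz":0,"twist":0}]' 5;  python3 -c "
from h import *
plan([.494,.3615,.013],-1.317);snap('wrist','w4')"
```

```text
time_s: 3.5
tool_pos: [0.4932, 0.3625, 0.0121]
tool_rot: [3.141, -0.0, -1.32]
wrist_force: [1.0, 0.2, 0.8]
width: 0.0454
time_s: 4.0
tool_pos: [0.4943, 0.3633, 0.0146]
tool_rot: [-3.139, 0.001, -1.32]
wrist_force: [-2.3, -1.8, 11.9]
width: 0.0152
t 4.0 tcp [0.4943 0.3633 0.0146] rot [-3.139e+00  1.000e-03 -1.320e+00] d [1.7 0.7 1.6] twist -0.003 F [-2.3 -1.8 11.9] w 0.0152 q [-0.73  1.07  0.1   1.51 -0.16  0.57 -1.87]
```

View pics/w4.png

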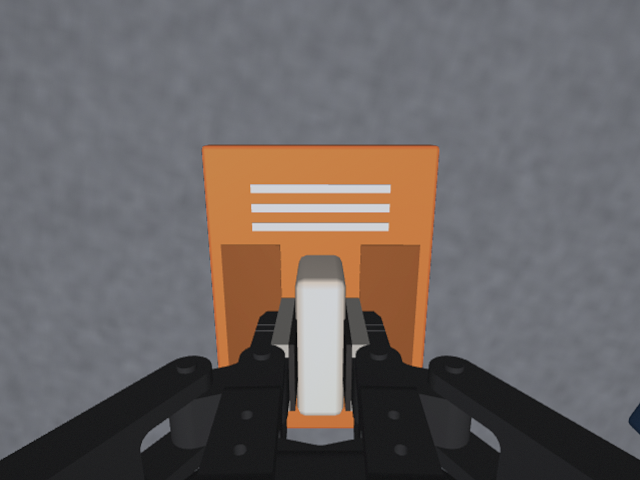

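```bash
python3 -m creep '[{"dx":0,"dy":0,"dz":-30,"twist":0},{"dx":0,"dy":0,"dz":-70,"twist":0},{"dx":0,"dy":0,"dz":-110,"twist":0},{"dx":0,"dy":0,"dz":-150,"twist":0},{"dx":0,"dy":0,"dz":-150,"twist":0}]' -;  python3 - <<'E'
from h import *
plan([.494,.3615,.16],-1.317);snap('side','s1')
i,K,d,T=load('top0'); 
save('tc',cv2.resize(i[185:290,215:300],None,fx=8,fy=8,interpolation=cv2.INTER_CUBIC)[:800,:680][:,:][::1][:600] )
save('tc2',cv2.resize(i[250:290,215:300],None,fx=8,fy=8,interpolation=cv2.INTER_CUBIC))
i,K,d,T=load('s1'); save('sc',cv2.resize(i[250:340,250:370],None,fx=6.5,fy=6.5,interpolation=cv2.INTER_CUBIC))
E
```

```text
time_s: 4.55
tool_pos: [0.4952, 0.3639, 0.1686]
tool_rot: [-3.133, 0.003, -1.32]
wrist_force: [1.2, 0.2, -1.8]
width: 0.0144
t 4.55 tcp [0.4952 0.3639 0.1686] rot [-3.133e+00  3.000e-03 -1.320e+00] d [2.  1.9 8.6] twist -0.003 F [ 1.2  0.2 -1.8] w 0.0144 q [-0.75  0.84  0.14  1.42 -0.14  0.88 -1.89]
```

View pics/tc.png

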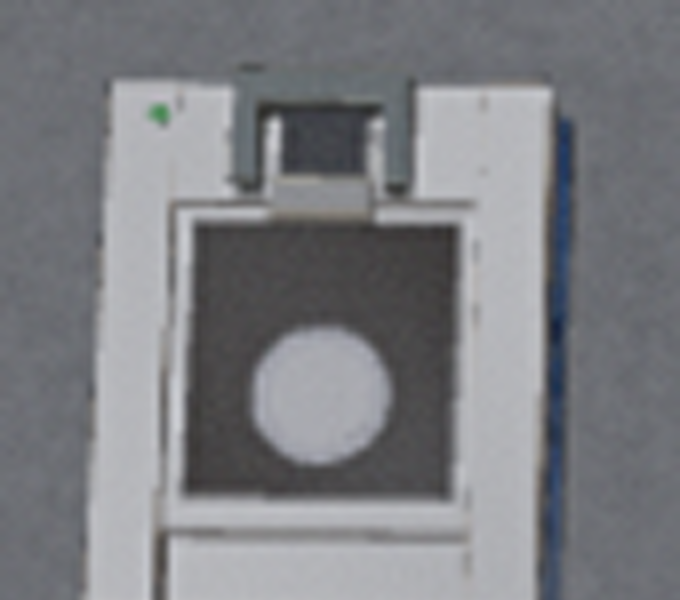

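View pics/tc2.png

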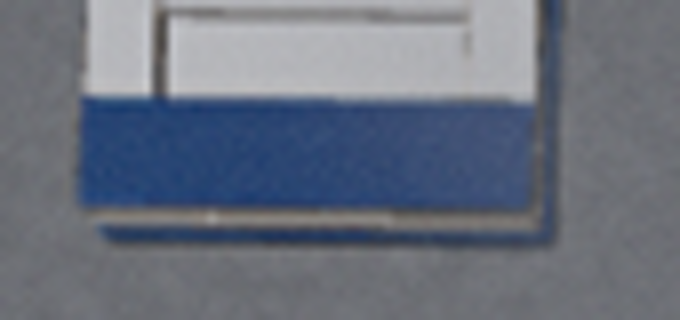

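View pics/s1.png

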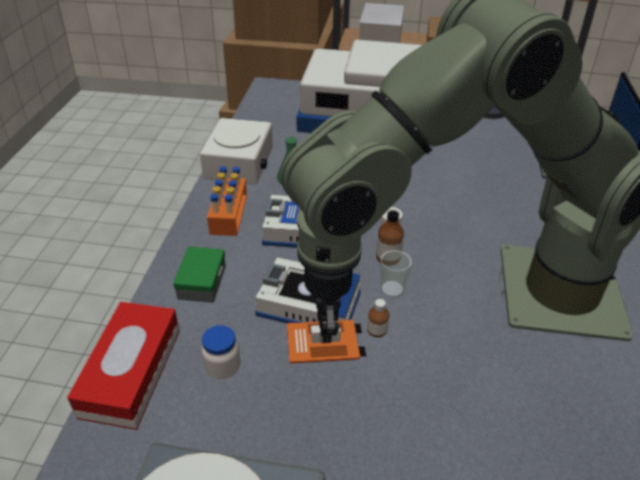

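View pics/sc.png

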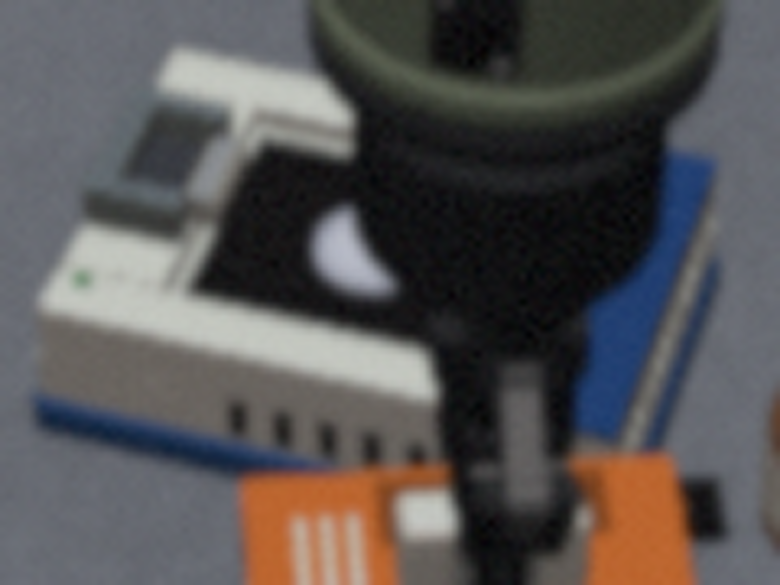

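The lip strip's corners in the 8x top crop are (83,97), (533,103), (530,208), (80,206). The far top corners are at (113,80) and (552,88). I'll get the same corners from the unobstructed side picture.

Run:
```python
from h import *
i,K,d,T=load('side0'); save('sc2',cv2.resize(i[250:340,250:370],None,fx=6.5,fy=6.5,interpolation=cv2.INTER_CUBIC))
i,K,d,T=load('top0')
f=lambda u,off:[(u[0]+.5)/8-.5+off[0],(u[1]+.5)/8-.5+off[1]]
lip=[f(u,(215,250)) for u in [(83,97),(533,103),(530,208),(80,206)]]
far=[f(u,(215,185)) for u in [(113,80),(552,88)]]
L=onz(lip,.0615,K,d,T); F=onz(far,.058,K,d,T); print(L.round(4).tolist(),F.round(4).tolist())
xs=[-62,-62,-95,-95,99,99]; ys=[65,-65,-65,65,65,-65]
A=np.c_[xs,ys]/1000.; B=np.r_[L,F][:,:2]
def fit(A,B):
    a=A-A.mean(0); b=B-B.mean(0); U,_,Vt=np.linalg.svd(a.T@b); Rm=(U@Vt).T
    t=B.mean(0)-Rm@A.mean(0); return t,np.arctan2(Rm[1,0],Rm[0,0]),(A@Rm.T+t-B)*1000
t,y,r=fit(A,B); print(t,y,r.round(1).tolist())
```

```text
[[0.5076, 0.2101, 0.0615], [0.4899, 0.0819, 0.0615], [0.46, 0.0861, 0.0615], [0.4763, 0.2137, 0.0615]] [[0.6675, 0.1884, 0.058], [0.6485, 0.0593, 0.058]]
[0.56078941 0.13728869] -0.1367749479378666 [[0.7, 0.0], [0.6, -0.5], [-2.2, -0.2], [-0.8, 0.9], [0.2, -0.2], [1.5, 0.1]]
```

View pics/sc2.png

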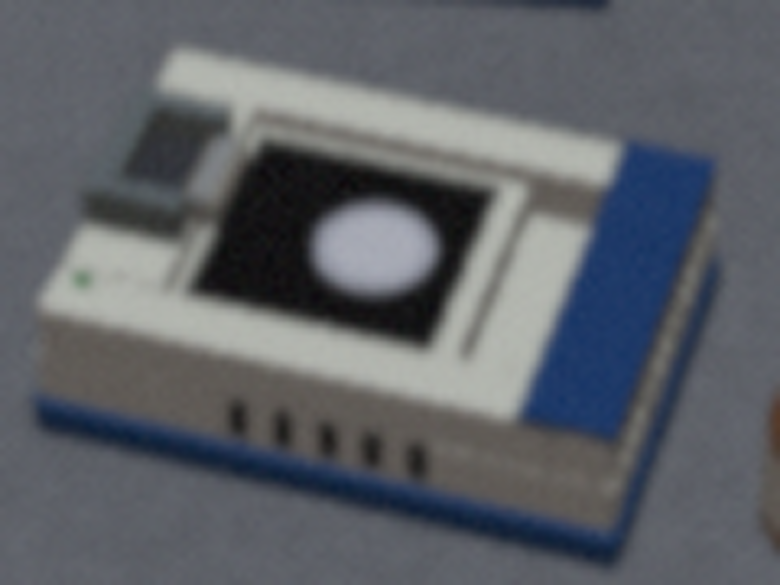

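Run:
```python
from h import *
i,K,d,T=load('side0')
f=lambda u:[(u[0]+.5)/6.5-.5+250,(u[1]+.5)/6.5-.5+250]
L=onz([f(u) for u in [(523,418),(627,142),(716,160),(614,438)]],.0615,K,d,T); F=onz([f(u) for u in [(40,302),(180,48)]],.058,K,d,T)
xs=[-62,-62,-95,-95,99,99]; ys=[65,-65,-65,65,65,-65]
A=np.c_[xs,ys]/1000.; B=np.r_[L,F][:,:2]; print(B.round(4).tolist())
a=A-A.mean(0); b=B-B.mean(0); U,_,Vt=np.linalg.svd(a.T@b); Rm=(U@Vt).T
t=B.mean(0)-Rm@A.mean(0); print(t,np.arctan2(Rm[1,0],Rm[0,0]),((A@Rm.T+t-B)*1000).round(1).tolist())
# wrist w2: near-side lip corners visible? project current estimate
i,K,d,T=load('w2')
t=np.array([.5608,.1373]);y=-.137;R2=np.array([[np.cos(y),-np.sin(y)],[np.sin(y),np.cos(y)]])
for p,z in [((-95,65),61.5),((-62,65),61.5),((-62,65),58)]:
    q=np.r_[R2@(np.array(p)/1000)+t,z/1000]; print(p,z,proj(q,K,d,T))
save('w2',i)
```

```text
[[0.5043, 0.2118], [0.4881, 0.0827], [0.4578, 0.0862], [0.4755, 0.2152], [0.6644, 0.1858], [0.6459, 0.0592]]
[0.55846863 0.13736744] -0.14487837731604747 [[2.2, -1.1], [-0.4, -0.7], [-2.7, 0.5], [-1.6, 0.2], [1.4, 1.6], [1.2, -0.5]]
(-95, 65) 61.5 [[489.26948955 175.29434328]]
(-62, 65) 61.5 [[511.23972811 132.70895456]]
(-62, 65) 58 [[509.12240609 132.63014321]]
```

View pics/w2.png

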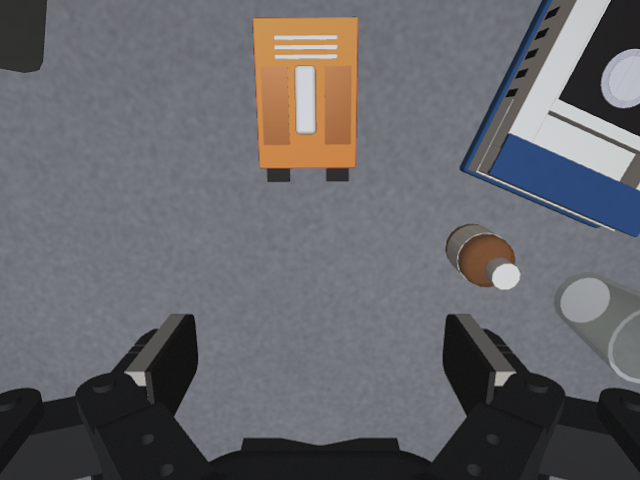

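```bash
python3 -c "
from h import *
plan([.560,.1373,.150],-1.711)"
```

```text
t 4.6 tcp [0.4943 0.3634 0.1657] rot [-3.137e+00  2.000e-03 -1.320e+00] d [235.4  -7.5  15.2] twist 0.391 F [ 0.  -0.2 -1.9] w 0.0147 q [-0.75  0.85  0.14  1.43 -0.14  0.87 -1.89]
```

```bash
python3 -m creep '[{"dx":40,"dy":-1,"dz":3,"twist":0.08},{"dx":90,"dy":-3,"dz":6,"twist":0.16},{"dx":140,"dy":-5,"dz":9,"twist":0.24},{"dx":190,"dy":-6,"dz":12,"twist":0.32},{"dx":235,"dy":-7,"dz":15,"twist":0.391}]' -;python3 -m creep '[{"dx":0,"dy":0,"dz":0,"twist":0},{"dx":0,"dy":0,"dz":0,"twist":0},{"dx":0,"dy":0,"dz":0,"twist":0}]' -;  python3 -c "
from h import *
plan([.564,.1367,.13],-1.711);snap('wrist','w5');snap('side','s5')"
```

```text
time_s: 5.1
tool_pos: [0.5586, 0.1344, 0.1471]
tool_rot: [3.141, -0.0, -1.715]
wrist_force: [0.9, -0.1, -1.4]
width: 0.0152
time_s: 5.4
tool_pos: [0.5581, 0.1381, 0.1472]
tool_rot: [3.141, 0.001, -1.709]
wrist_force: [0.0, 0.5, -1.8]
width: 0.0151
t 5.4 tcp [0.5581 0.1381 0.1472] rot [ 3.141e+00  1.000e-03 -1.709e+00] d [ 0.5 -6.  17.2] twist 0.002 F [ 0.   0.5 -1.8] w 0.0151 q [-0.39  0.82  0.19  1.59 -0.21  0.75 -1.82]
```

View pics/w5.png

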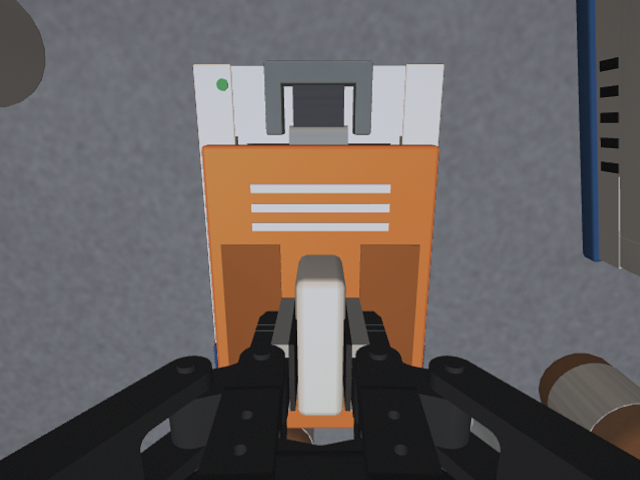

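View pics/s5.png

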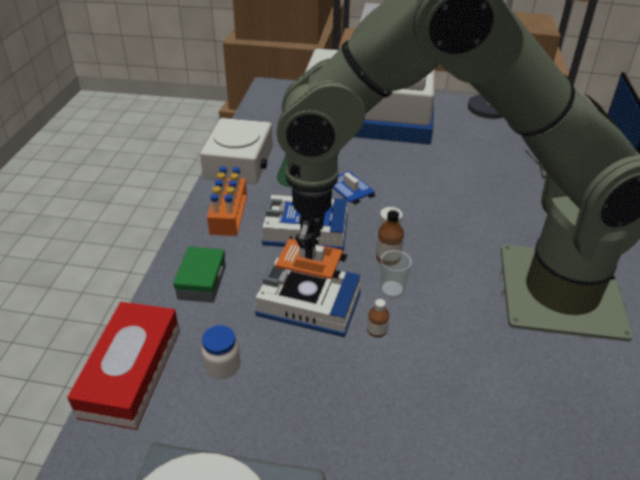

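The wrist view shows the cover's far edge at row 147 (columns 203–438) and the unit's far top corners at (193,66) and (443,66). The housing spans columns 264–372 and the roller 290–348. I'll compute the lateral offset.

Run:
```python
from h import *
i,K,d,T=load('w5'); s=ctrl.sense(); 
# use tool frame at the time of picture
Tt=np.eye(4)
def tl(px,z): 
    P=onz(px,z,K,d,T); return P
x=np.array([.990,-.1395]);y=np.array([.1395,.990]);o=np.array([.56,.1373])
def U(P): return np.c_[(P[:,:2]-o)@x,(P[:,:2]-o)@y].round(4)*1000
print('unit far corners',U(tl([(193.5,65.5),(443,65.5)],.058)))
print('housing far',U(tl([(264.5,61),(372,61)],.076)),'near legs',U(tl([(266,134),(371,134)],.076)))
print('roller',U(tl([(290,127),(347.5,127)],.070)))
zt=.1472-.014+.008
print('cover far',U(tl([(203,147),(438,147)],zt)))
print('rib top near/far',U(tl([(300,282),(343,282),(298,414),(346,414)],zt+.030)))
print('tcp',U(T_tool(s)[:3,3][None]))
```

```text
unit far corners [[ 97.7  65.3]
 [ 97.7 -63.1]]
housing far [[ 97.3  26.4]
 [ 97.4 -24.4]] near legs [[ 64.   26.9]
 [ 64.  -25.1]]
roller [[ 67.3  15.4]
 [ 67.3 -13.8]]
cover far [[ 60.9  40.8]
 [ 60.9 -40.8]]
rib top near/far [[ 22.4   6.2]
 [ 22.4  -6.9]
 [-24.9   7.5]
 [-24.8  -8.6]]
tcp [[-2.   0.6]]
```

```bash
python3 -m creep '[{"dx":-1,"dy":-6,"dz":0,"twist":0},{"dx":-1,"dy":-6,"dz":25,"twist":0},{"dx":-1,"dy":-6,"dz":50,"twist":0},{"dx":-1,"dy":-6,"dz":50,"twist":0}]' -;  python3 -m creep '[{"dx":0,"dy":0,"dz":3,"twist":0},{"dx":0,"dy":0,"dz":6,"twist":0},{"dx":0,"dy":0,"dz":10,"twist":0},{"dx":0,"dy":0,"dz":10,"twist":0}]' -; python3 -c "
from h import *
plan([.564,.1367,.0747],-1.711);snap('wrist','w6');snap('side','s6')
i=load('s6')[0];save('s6c',cv2.resize(i[200:350,230:390],None,fx=5,fy=4,interpolation=cv2.INTER_CUBIC))"
```

```text
time_s: 5.9
tool_pos: [0.5635, 0.1373, 0.0949]
tool_rot: [3.138, -0.001, -1.71]
wrist_force: [-0.0, -0.1, -1.1]
width: 0.0148
time_s: 6.3
tool_pos: [0.5648, 0.1374, 0.088]
tool_rot: [-3.141, 0.001, -1.711]
wrist_force: [-3.1, 0.5, 5.8]
width: 0.0151
t 6.3 tcp [0.5648 0.1374 0.088 ] rot [-3.141e+00  1.000e-03 -1.711e+00] d [ 0.8  0.7 13.3] twist 0.0 F [-3.1  0.5  5.8] w 0.0151 q [-0.38  0.92  0.16  1.61 -0.22  0.63 -1.8 ]
```

View pics/w6.png

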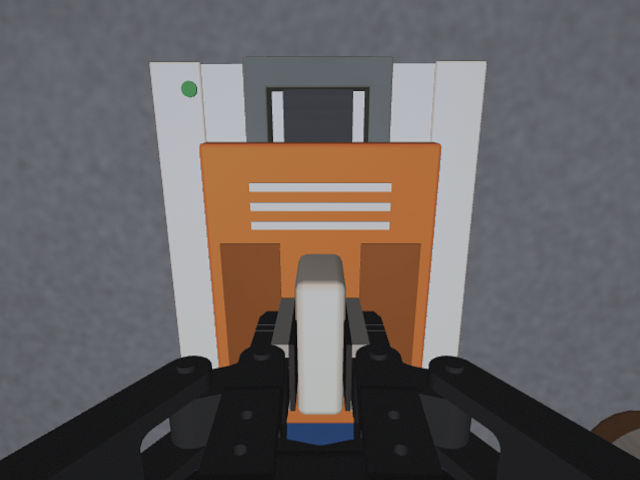

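View pics/s6c.png

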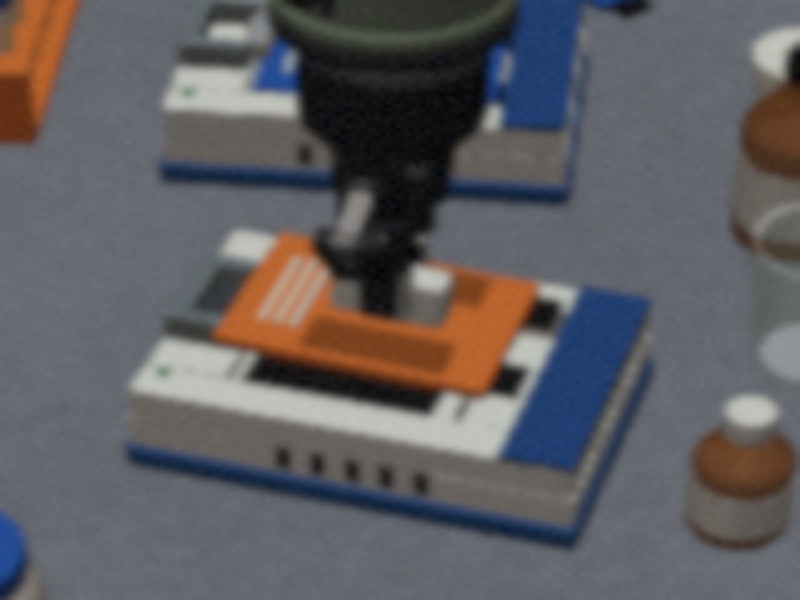

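The far edge is on the housing (contact, about 8 N). Pressing on to tilt the cover in the pads, and rechecking the lateral alignment.

```bash
cat > lat.py <<'E'
from h import *
def lat(f,pts):
    i,K,d,T=load(f); s=ctrl.sense(); x=np.array([.990,-.1395]);y=np.array([.1395,.990]);o=np.array([.56,.1373])
    for n,px,z in pts:
        P=onz(px,z,K,d,T); print(n,(np.c_[(P[:,:2]-o)@x,(P[:,:2]-o)@y]*1000).round(1).tolist())
    P=np.array(s['tool_pos'])[None]; print('tcp',(np.c_[(P[:,:2]-o)@x,(P[:,:2]-o)@y]*1000).round(1).tolist())
E
python3 -c "
from lat import *
lat('w6',[('unit far',[(150.5,62),(486,62)],.058),('hous',[(244.5,57),(392,57)],.076),('cover far',[(201,144),(440,144)],.084)])"
python3 -m creep '[{"dx":0,"dy":0,"dz":2,"twist":0},{"dx":0,"dy":0,"dz":4,"twist":0},{"dx":0,"dy":0,"dz":6,"twist":0},{"dx":0,"dy":0,"dz":6,"twist":0}]' -; python3 -c "
from h import *
plan([.564,.1367,.0747],-1.711);snap('wrist','w7')"
```

```text
unit far [[98.2, 65.1], [98.0, -63.2]]
hous [[97.3, 26.1], [97.2, -24.3]]
cover far [[68.7, 41.0], [68.6, -40.7]]
tcp [[4.7, 0.8]]
time_s: 6.8
tool_pos: [0.5643, 0.1375, 0.082]
tool_rot: [3.141, 0.001, -1.711]
wrist_force: [-6.9, 1.6, 9.1]
width: 0.0146
t 6.8 tcp [0.5643 0.1375 0.082 ] rot [ 3.141e+00  1.000e-03 -1.711e+00] d [0.8 0.2 7.3] twist 0.0 F [-6.9  1.6  9.1] w 0.0146 q [-0.37  0.93  0.16  1.62 -0.23  0.62 -1.8 ]
```

View pics/w7.png

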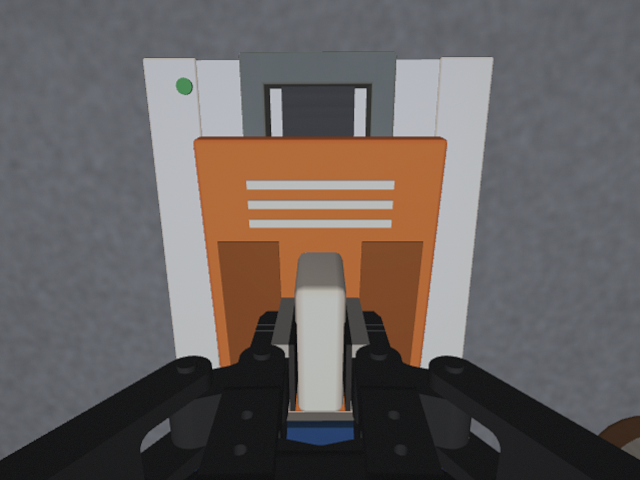

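Tilting works: the far edge now appears wider (194–446) and sits higher. Continuing down with a 1 mm lateral correction.

```bash
python3 -m creep '[{"dx":-1,"dy":0,"dz":1,"twist":0},{"dx":-1,"dy":0,"dz":3,"twist":0},{"dx":-1,"dy":0,"dz":5,"twist":0},{"dx":-1,"dy":0,"dz":7,"twist":0},{"dx":-1,"dy":0,"dz":7,"twist":0}]' -; python3 -c "
from h import *
plan([.564,.1367,.0747],-1.711);snap('wrist','w8');snap('side','s8')
i=load('s8')[0];save('s8c',cv2.resize(i[240:350,250:370],None,fx=6.5,fy=5.4,interpolation=cv2.INTER_CUBIC))"
```

```text
time_s: 7.35
tool_pos: [0.5641, 0.1382, 0.0748]
tool_rot: [3.14, 0.0, -1.711]
wrist_force: [-9.1, 0.7, 9.3]
width: 0.0147
t 7.35 tcp [0.5641 0.1382 0.0748] rot [ 3.14   0.    -1.711] d [ 1.5 -0.1  0.1] twist 0.0 F [-9.1  0.7  9.3] w 0.0147 q [-0.37  0.94  0.16  1.62 -0.23  0.6  -1.8 ]
```

View pics/w8.png

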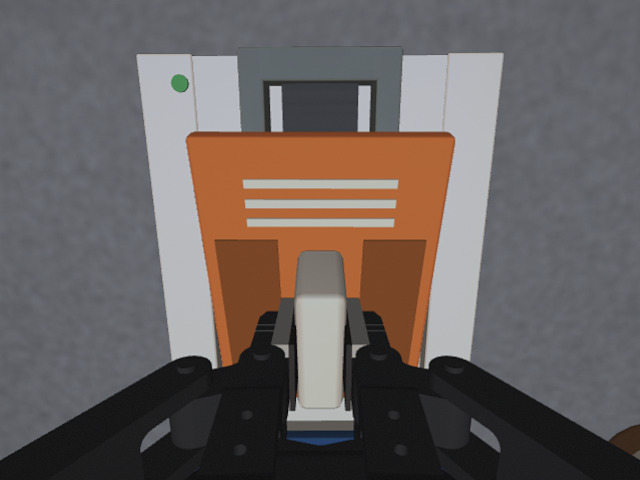

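View pics/s8c.png

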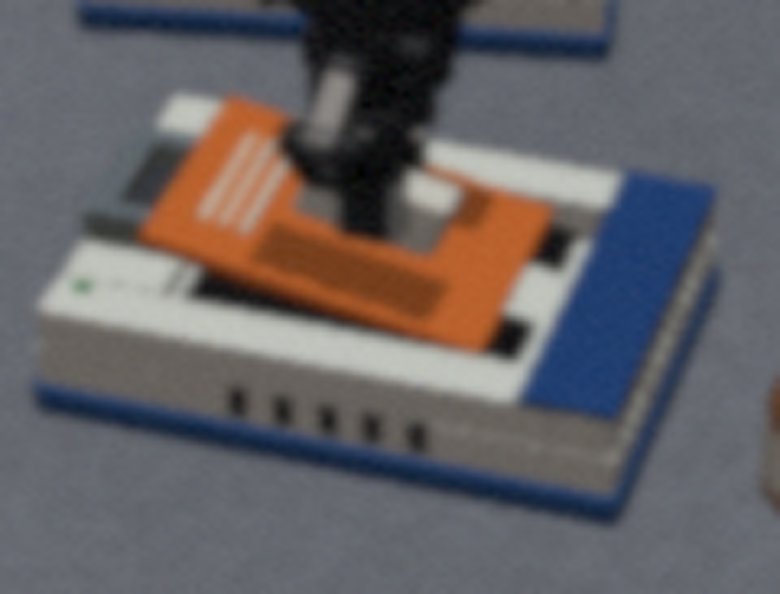

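```bash
cat >> lat.py <<'E'
def far(f,px):
    i,K,d,T=load(f); x=np.array([.990,-.1395]);y=np.array([.1395,.990]);o=np.array([.56,.1373])
    u=cv2.undistortPoints(np.array(px,float).reshape(-1,1,2),K,d).reshape(-1,2)
    D=.084/np.linalg.norm(u[1]-u[0]); P=np.c_[u*D,[D,D]]@T[:3,:3].T+T[:3,3]
    print('far edge unit x,y',(np.c_[(P[:,:2]-o)@x,(P[:,:2]-o)@y]*1000).round(1).tolist(),'z',(P[:,2]*1000).round(1))
E
python3 -c "
from lat import *
lat('w8',[('unit far',[(137,54.5),(503,54)],.058)])
far('w5',[(203,147),(438.5,147)])
far('w8',[(187,134),(453.5,134)])"
```

```text
unit far [[97.9, 65.3], [97.9, -63.2]]
tcp [[4.0, 1.5]]
far edge unit x,y [[60.7, 41.9], [60.7, -42.1]] z [137.2 137.2]
far edge unit x,y [[71.4, 43.0], [71.3, -41.0]] z [81.4 81.4]
```

Tilt is about 0.24 rad. The cover's lateral centre (+1.0) matches the unit's (+1.0). Next I slide toward the lip: unit −x is tool +y.

```bash
python3 -m creep '[{"dx":0,"dy":0,"dz":-1.5,"twist":0},{"dx":0,"dy":5,"dz":-1.5,"twist":0},{"dx":0,"dy":9,"dz":-1.5,"twist":0},{"dx":0,"dy":12,"dz":-1.5,"twist":0},{"dx":0,"dy":14,"dz":-1.5,"twist":0}]' -;python3 -m creep '[{"dx":0,"dy":1,"dz":0,"twist":0},{"dx":0,"dy":1,"dz":0,"twist":0}]' -; python3 -c "
from lat import *
plan([.564,.1367,.0747],-1.711);snap('wrist','w9');snap('side','s9')
i=load('s9')[0];save('s9c',cv2.resize(i[240:350,250:370],None,fx=6.5,fy=5.4,interpolation=cv2.INTER_CUBIC)); lat('w9',[])"
```

```text
time_s: 7.95
tool_pos: [0.5506, 0.1401, 0.0758]
tool_rot: [3.142, 0.0, -1.711]
wrist_force: [1.0, 0.2, -1.1]
width: 0.0148
time_s: 8.15
tool_pos: [0.5498, 0.1402, 0.0758]
tool_rot: [3.142, 0.0, -1.711]
wrist_force: [-0.6, -0.1, -0.2]
width: 0.0148
t 8.15 tcp [0.5498 0.1402 0.0758] rot [ 3.142  0.    -1.711] d [  1.5 -14.5   1.1] twist 0.0 F [-0.6 -0.1 -0.2] w 0.0148 q [-0.38  0.92  0.16  1.67 -0.23  0.57 -1.8 ]
tcp [[-10.3, 1.4]]
```

View pics/w9.png

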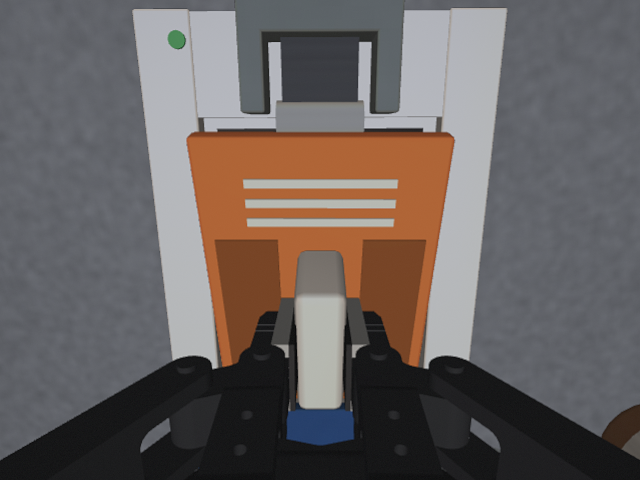

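View pics/s9c.png

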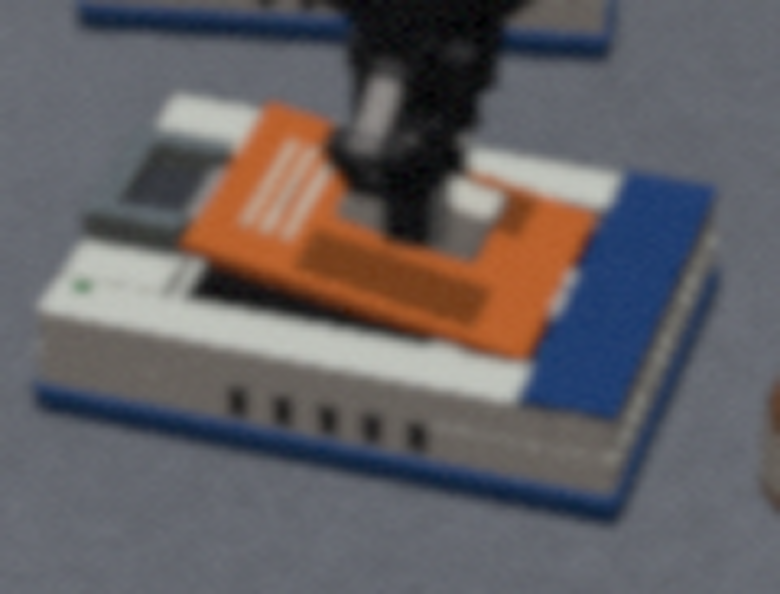

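The tongues have gone under the lip: they are no longer visible, the blue edge meets the plate front at (580,240), and force is near zero. I'll nudge a little deeper and hold.

```bash
python3 -m creep '[{"dx":0,"dy":1,"dz":1,"twist":0},{"dx":0,"dy":1.5,"dz":2,"twist":0},{"dx":0,"dy":1.5,"dz":2,"twist":0}]' -;python3 -m creep '[{"dx":0,"dy":0,"dz":0,"twist":0},{"dx":0,"dy":0,"dz":0,"twist":0},{"dx":0,"dy":0,"dz":0,"twist":0}]' 30; python3 -c "
from lat import *
plan([.564,.1367,.0747],-1.711);snap('wrist','w10');snap('side','s10')
i=load('s10')[0];save('s10c',cv2.resize(i[240:350,250:370],None,fx=6.5,fy=5.4,interpolation=cv2.INTER_CUBIC)); lat('w10',[])"
```

```text
time_s: 8.55
tool_pos: [0.5483, 0.1404, 0.0737]
tool_rot: [3.141, 0.0, -1.711]
wrist_force: [-0.0, -0.7, -1.1]
width: 0.0149
time_s: 8.85
tool_pos: [0.5485, 0.1404, 0.0739]
tool_rot: [-3.141, 0.0, -1.711]
wrist_force: [0.0, -0.1, 0.5]
width: 0.0303
t 8.85 tcp [0.5485 0.1404 0.0739] rot [-3.141  0.    -1.711] d [  1.5 -15.9  -0.8] twist -0.0 F [ 0.  -0.1  0.5] w 0.0303 q [-0.39  0.93  0.15  1.68 -0.23  0.56 -1.8 ]
tcp [[-11.9, 1.4]]
```

View pics/w10.png

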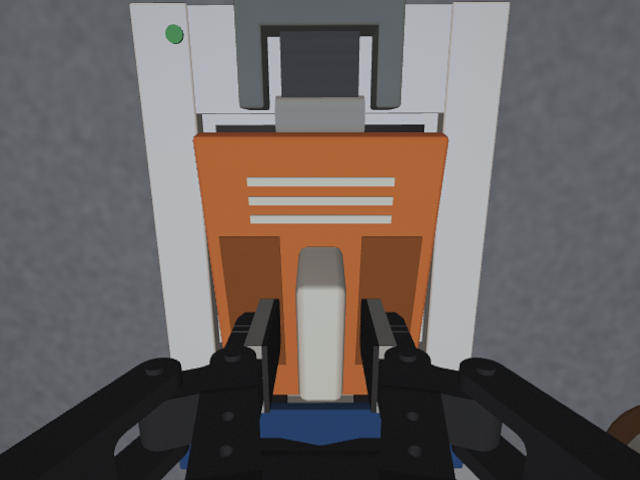

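View pics/s10c.png

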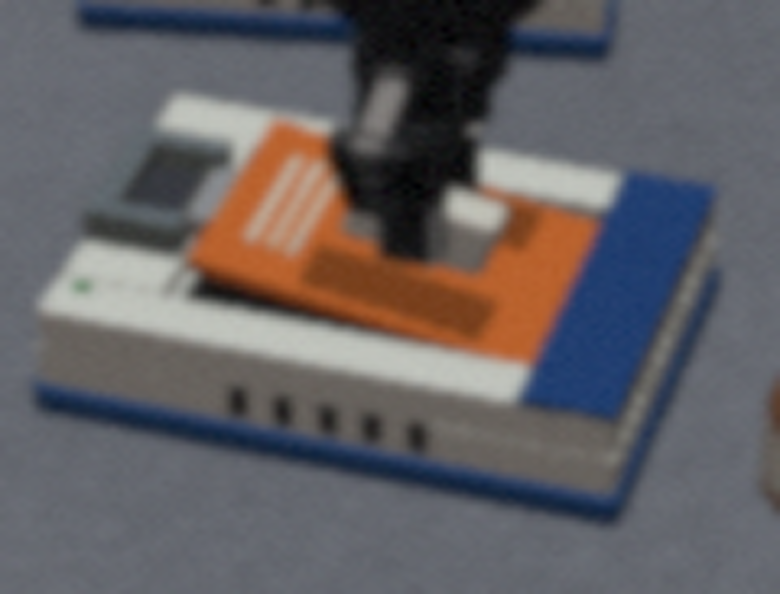

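Released. The cover rests on the roller at a smaller tilt, tongues hooked. Next: rise, close the fingers, go over the far end (unit x ≈ 38) and press.

```bash
python3 -m creep '[{"dx":0,"dy":0,"dz":-25,"twist":0},{"dx":0,"dy":0,"dz":-50,"twist":0},{"dx":0,"dy":-20,"dz":-50,"twist":0},{"dx":0,"dy":-50,"dz":-50,"twist":0},{"dx":0,"dy":-50,"dz":-50,"twist":0}]' -;python3 -m creep '[{"dx":0,"dy":0,"dz":0,"twist":0},{"dx":0,"dy":0,"dz":15,"twist":0},{"dx":0,"dy":0,"dz":30,"twist":0},{"dx":0,"dy":0,"dz":30,"twist":0}]' 0; python3 -c "
from lat import *
plan([.564,.1367,.0747],-1.711);snap('wrist','w11'); lat('w11',[])"
```

```text
time_s: 9.45
tool_pos: [0.6003, 0.1323, 0.1238]
tool_rot: [-3.14, -0.0, -1.712]
wrist_force: [-0.8, -0.4, -0.8]
width: 0.0298
time_s: 9.85
tool_pos: [0.5965, 0.1335, 0.0924]
tool_rot: [3.139, -0.001, -1.711]
wrist_force: [-0.3, 0.3, 0.9]
width: 0.0001
t 9.85 tcp [0.5965 0.1335 0.0924] rot [ 3.139e+00 -1.000e-03 -1.711e+00] d [ 1.4 32.5 17.8] twist 0.0 F [-0.3  0.3  0.9] w 0.0001 q [-0.35  0.95  0.17  1.49 -0.22  0.73 -1.8 ]
tcp [[37.2, 1.5]]
```

View pics/w11.png

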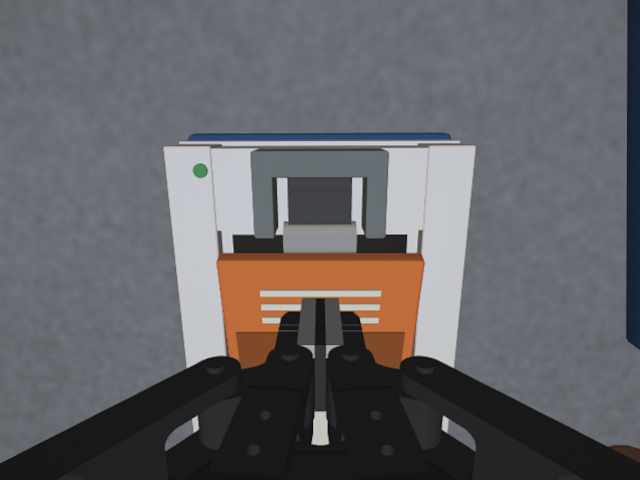

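The fingers are shut over the far end (tips around (320,345), on the striped area), clear of the roller (283–357, row 240). Pressing.

```bash
python3 -m creep '[{"dx":0,"dy":0,"dz":8,"twist":0},{"dx":0,"dy":0,"dz":15,"twist":0},{"dx":0,"dy":0,"dz":20,"twist":0},{"dx":0,"dy":0,"dz":24,"twist":0}]' -;python3 -m creep '[{"dx":0,"dy":0,"dz":4,"twist":0},{"dx":0,"dy":0,"dz":7,"twist":0},{"dx":0,"dy":0,"dz":9,"twist":0},{"dx":0,"dy":0,"dz":9,"twist":0}]' -; python3 -c "
from lat import *
plan([.564,.1367,.0747],-1.711);snap('wrist','w12'); lat('w12',[])"
```

```text
time_s: 10.3
tool_pos: [0.5986, 0.1334, 0.0698]
tool_rot: [-3.14, 0.0, -1.711]
wrist_force: [3.0, -0.3, 5.1]
width: -0.0002
time_s: 10.7
tool_pos: [0.5974, 0.1334, 0.0603]
tool_rot: [3.14, -0.0, -1.711]
wrist_force: [-0.5, -0.1, 0.1]
width: 0.0002
t 10.7 tcp [0.5974 0.1334 0.0603] rot [ 3.14  -0.    -1.711] d [  1.4  33.6 -14.3] twist -0.0 F [-0.5 -0.1  0.1] w 0.0002 q [-0.35  1.    0.16  1.5  -0.22  0.66 -1.79]
tcp [[37.6, 1.3]]
```

View pics/w12.png

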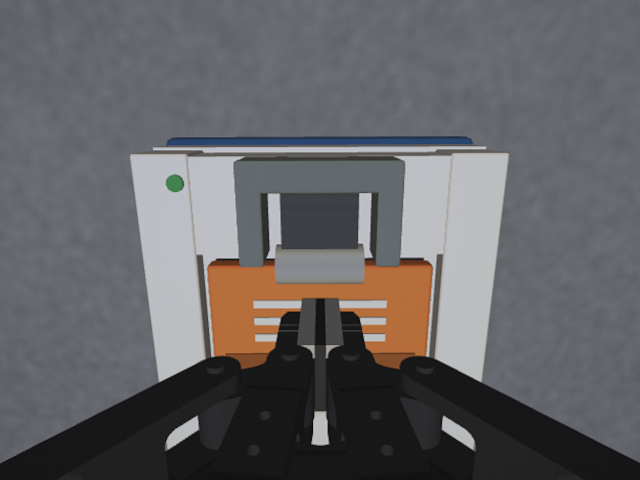

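The roller (275–364, rows 245–283) now overlaps the cover's far edge, and the force has fallen to zero, so it has snapped. One light press to be sure, then retract and check.

```bash
python3 -m creep '[{"dx":0,"dy":0,"dz":2,"twist":0},{"dx":0,"dy":0,"dz":3,"twist":0},{"dx":0,"dy":0,"dz":4,"twist":0}]' -;python3 -m creep '[{"dx":0,"dy":0,"dz":-20,"twist":0},{"dx":0,"dy":0,"dz":-60,"twist":0},{"dx":0,"dy":20,"dz":-100,"twist":0},{"dx":0,"dy":60,"dz":-140,"twist":0},{"dx":0,"dy":100,"dz":-170,"twist":0}]' -; python3 -m creep '[{"dx":0,"dy":0,"dz":0,"twist":0},{"dx":0,"dy":0,"dz":0,"twist":0},{"dx":0,"dy":0,"dz":0,"twist":0}]' -; python3 -c "
from lat import *
plan([.564,.1367,.0747],-1.711);snap('wrist','w13'); snap('side','s13'); i=load('s13')[0];save('s13c',cv2.resize(i[240:350,250:370],None,fx=6.5,fy=5.4,interpolation=cv2.INTER_CUBIC))"
```

```text
time_s: 11.05
tool_pos: [0.5978, 0.1334, 0.0579]
tool_rot: [3.142, 0.0, -1.711]
wrist_force: [-12.7, -1.2, 40.0]
width: -0.0001
time_s: 11.55
tool_pos: [0.503, 0.1465, 0.2242]
tool_rot: [-3.141, 0.001, -1.712]
wrist_force: [0.0, 1.7, 0.4]
width: -0.0003
time_s: 11.85
tool_pos: [0.5044, 0.1464, 0.2221]
tool_rot: [3.141, -0.0, -1.711]
wrist_force: [0.5, 0.4, -0.1]
width: 0.0
t 11.85 tcp [0.5044 0.1464 0.2221] rot [ 3.141 -0.    -1.711] d [  1.2 -60.5 147.4] twist -0.0 F [ 0.5  0.4 -0.1] w 0.0 q [-0.47  0.66  0.23  1.68 -0.19  0.82 -1.87]
```

View pics/w13.png

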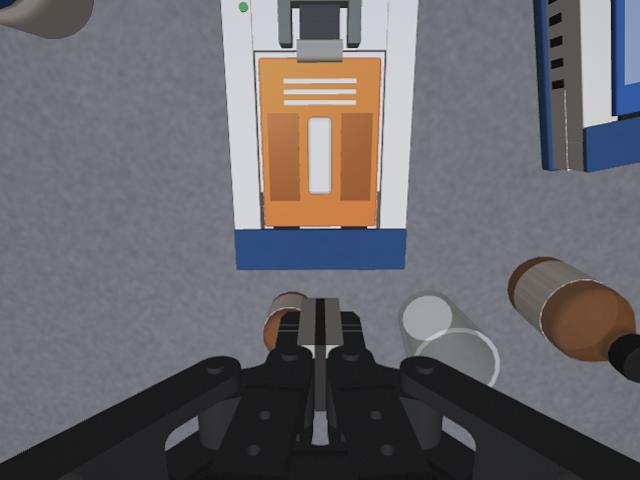

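View pics/s13c.png

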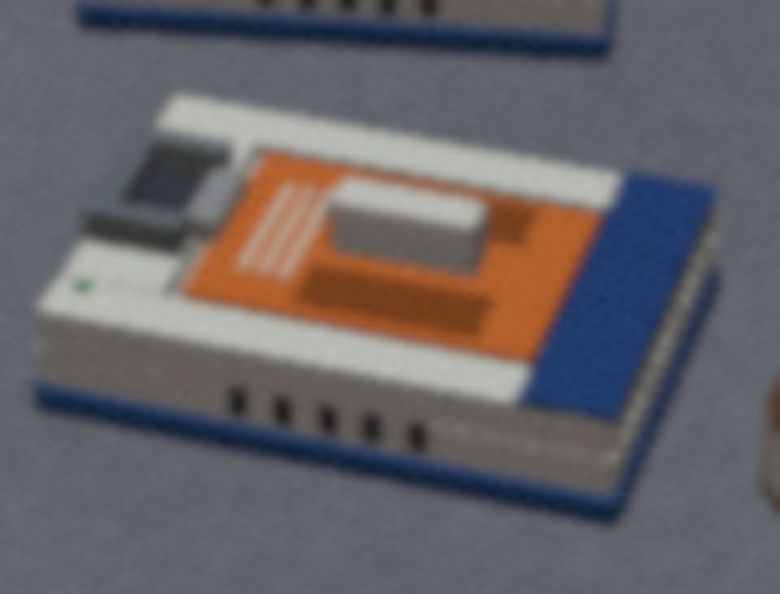

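View pics/s13.png

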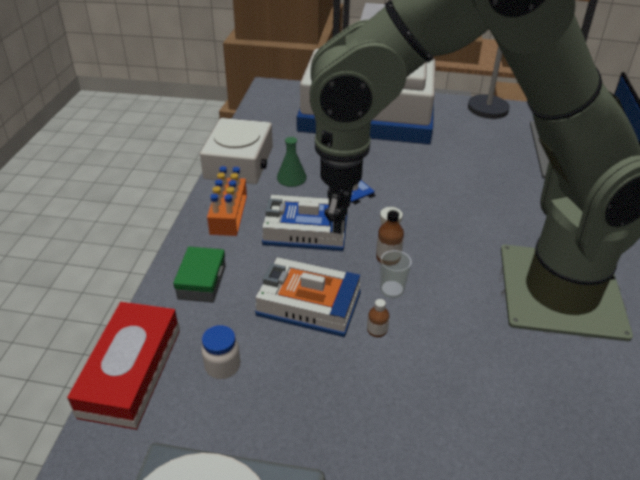

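The cover lies flat in the bay with its far edge (row 58) under the roller (rows 39–62) and its front at the lip (row 228). Nothing else has moved. A quick numeric check before handing in.

```bash
python3 -c "
from lat import *
lat('w13',[('far edge',[(259,58),(380,58)],.058),('front',[(264,227),(377,227)],.058),('lip edge',[(236,230),(405,230)],.0615),('roller',[(297,39),(343,39),(297,62),(343,62)],.0645)])"
```

```text
far edge [[57.7, 41.9], [57.5, -40.1]]
front [[-60.0, 43.1], [-60.2, -42.4]]
lip edge [[-61.5, 63.7], [-61.7, -63.0]]
roller [[68.2, 15.6], [68.1, -14.5], [54.3, 15.9], [54.2, -14.7]]
tcp [[-56.4, 1.1]]
```

```bash
python3 -c "
from station import ctrl
print(ctrl.finish_job(), ctrl.sense()['time_s'])"
```

```text
the job is handed in; nothing more can be done
the job is handed in; nothing more can be done
```

The amber cover is fitted in the open unit and let go, and I handed the job in at about 12 s of the 48 s. No verdict is reported.

**How it went:** I gripped the cover by its rib and tilted it to about 0.24 rad in the pads by pressing its far edge on the catch housing. I then slid the tongues under the lip and released it onto the roller. Pressing the far end down with closed fingers made the catch snap over it.

**Last checks, from the camera pictures (good to about 2 mm):**
- **Tongues:** the tips sit at about unit x −72 mm, close to the slot's back wall and roughly 10 mm under the lip. They are within about 1 mm of centre.
- **Far edge:** it lies at about x 57.6 mm, under the roller, and the plate looks flush and level in the side view.
- **Catch:** the roller's bay-side edge is at about x 54.3 mm, against 53.5 mm at rest, so it has sprung back.
- **Robot and bench:** the gripper is about 0.22 m up and touches nothing. The bystanders looked unmoved; the arm partly hid the spare blue cover in the last picture, but I never went near it.

**Higher than intended:** the last confirming press, after the catch had already snapped, reached about 40 N at the wrist through the fingertips. That is well under the 120 N wrist limit. It only matches the 40 N figure set for the arm and gripper body, and I saw no damage or movement from it.

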